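Take the upper burr out of the coffee grinder and tip it over for inspection

TASK

The hopper is off the coffee grinder so that its upper burr can be checked: turn the three wing bolts on top of the grinder anticlockwise (seen from above) as far as they go, so that their tongues leave the rim of the burr carrier. Then draw the carrier, which has a handle on top, up out of the grinder and tip it over by at least 60 degrees, any way round, so that the teeth on its underside can be seen. Finish while still holding it like that over the middle of the grinder, motionless and wholly higher than the wing bolts, touching nothing but the gripper; do not drop it or shove the hopper, the cup or the brush beside the grinder.

Things in the scene. Friction and masses are not known exactly. Their poses are not given: they have to be found in the camera images.
- grinder: Coffee grinder, fixed, hopper off. Origin: on the worktop on the throat's axis; z up, -x its front (chute, dosing cup). Round foot and head of radius 92 mm, tray 100 mm wide to x -165, flat top (deck) at z 145; chute to x -130, below z 120. In the deck a throat, 87 mm wide, 30 deep, holds the carrier. Wing bolts on the deck 68 mm from the axis at 180 (front), 60 (left), -60 degrees (right)
- carrier: Burr carrier, loose, 0.25 to 0.42 kg: steel plug 83 mm across, 24 mm deep in the throat (2 mm radial play), under a flange 100 mm across, 5 mm thick, resting on the deck; handle on top, toothed burr underneath. Origin: centre of the toothed underside (121 mm above the worktop when seated); z to the handle: flange z 24 to 29, handle bar 47 to 63 mm. Any tongue over the flange locks it
- carrier_handle (a point): Centre of the carrier's black handle bar, on its axis, 55 mm from the toothed underside (176 mm above the worktop when seated). Axes as the carrier's: bar 54 mm long along y, 12 thick along x (grip across x), 16 high along z, on two posts 11 mm square at y +-20; 18 mm free between bar and flange. The bar lies within 0.15 rad of the grinder's y axis
- wing_front (a point): Middle of the front bolt's black wing, on the bolt's axis, 172 mm above the worktop. The frame turns with the bolt, z up. Wing 40 mm long along x, 11 thick along y (grip across y), 18 high (top 181 mm above the worktop). Its steel tongue, 12 mm wide, reaches 26 mm from the axis along +x, 6 to 11 mm above the deck
- wing_left (a point): The same on the rear left bolt
- wing_right (a point): The same on the rear right bolt
- clamp_front (a joint): Turn of the front bolt in rad: 0 with its tongue pointing at the throat's axis (clamping), growing anticlockwise seen from above to the end stop at 1.4 (tongue clear of the flange). Starts at 0 to 0.3; friction about 0.06 N m; stays where left; neither rises nor comes off
- clamp_left (a joint): The same for the rear left bolt
- clamp_right (a joint): The same for the rear right bolt
- hopper: Clear plastic bean hopper with black rims, taken off and standing on its wide rim: 164 mm in diameter, 125 mm high. Bystander; origin at the centre of its underside
- cup: Small two-tone espresso cup, 64 mm in diameter, 89 mm with the handle, 48 mm high. Bystander; origin at the centre of its underside
- brush: Dish brush with a plastic handle, 272 mm long, 62 mm high, lying on the worktop. Bystander; origin at the centre of its underside
Mind the look-alikes: they are no part of the job. What is shaped like the carrier but green, orange or pink is not meant.

How it is judged:
By the outcome, as a careful person would: the job done as asked, in the order asked, and still so for the second after the job is handed in, while the arm keeps its last pose, push and grip.
It also fails if it takes over 61 s, if anything falls off the work surface, if the arm or the gripper's body presses on something with over 40 N, if the wrist force passes 120 N, or if a joint passes its speed limit or range.

ROBOT

A 7-joint arm with a two-finger parallel gripper is mounted at the origin on a cart in front of the work surface, level with it; the furniture and walls round the work are solid. World frame = base frame: x ahead of the robot, y to its left, z up, the work surface at z = 0. Lengths are in m, angles in rad, forces in N, time in s.
With the tool pointing down it reaches from about 0.425 to 0.925 m from the base axis. Payload 6.8 kg.
Tool frame: the origin (TCP) lies on the centre line of the jaws, within the pads' length; the fingertips stand 8 mm ahead of it and the grasp point (between the pads) lies 11 mm behind it (bot.tips_ahead is the distance from the TCP to the fingertips, in m); z points along the fingers, y is the line along which they close (so a half turn about z gives the same grasp; the last joint's range is limited). The gripper opens to 85 mm and grips with 20 to 120 N. Pads are 22 mm wide; open, the fingers measure 114 mm over their backs; the gripper's body (76 mm by 85 mm) begins 54 mm behind the grasp point. The pads swing forward as they close: fully open they stand 13 mm farther back than shut.
Start: joints at [1.014, 0.477, 0.022, 1.555, -0.011, 1.109, -0.083], TCP at [0.293, -0.608, 0.239] pointing down, gripper open.
Joint ranges: [-2.96, 2.96], [-0.34, 2.1], [-1.41, 1.46], [0.24, 2.44], [-1.37, 4.51], [0.17, 1.92], [-2.96, 2.96]. Speed limits (rad/s): [2.39, 2.39, 3.14, 3.14, 3.14, 3.14, 3.14].

INTERFACE

Orientations are given as a unit quaternion [w, x, y, z].
In Python, from station import bot gives the robot as it stands.
- The arm moves only by the tool send_rows, never from a script. Its argument "deltas" is text: rows parted by semicolons, each of 4 numbers parted by spaces: the shift along the tool's x, y, z in m, then the turn about the tool's z in degrees. In form: x y z spin; .... A call has 1 to 5 rows; each row is the pose to reach, as a shift and turn from the pose commanded when the call began, along the tool's axes at that moment; what a row does not reach only later rows make up. A row lasts 1/10 s, in which the tool goes at most 50 mm and 8.59 degrees, less where a joint would pass 70% of its speed; a pose out of reach is approached as far as the arm can. A call with a gripper value outside its range is refused whole. "claw" is the opening, from 0 (shut) to 1 (fully open), set as the call begins (left out, the last holds). The fingers move at their own pace and stop on an object; "force" is the grip in N (left out, the last holds). Time passes only in rows, so rows that repeat a pose let the fingers close. It gives the time, the measured TCP pose, the force, the opening and the grip force at its end, in the units of the state.
- bot.get_obs(): the state, without advancing time (a new reading comes with each control period).
- bot.read_camera(name): name is "side" or "top" or "wrist"; returns a dict with "img" (480x640x3 uint8, red, green, blue), "depth" (480x640 float32, m along the optical axis (not along the pixel's ray), 0 where there is no reading), "fx", "fy", "cx", "cy" (pixels), "camera_from_world" (4x4, takes a point from world to camera coordinates). Camera axes: x right, y up, looking along -z (the intrinsics and any distortion apply to the point x, -y, -z); pixel columns grow to the right and rows downward; lengths in m; the calibration is good to about 2 mm. A picture is of the moment at which its call begins.
- bot.hand_in(): hands the job in; it is judged then, once.
Trained networks look in a picture, given as the dict that the camera call returned (one of the last four; its "shot" number tells which), for a name from the list of things; names that differ only in an ending like _2 or _b are one class to them, and where a whole thing is asked for, a point or a joint stands for the part that bears it (a point fixed in the world has none). Each returns a list of dicts, best first, with "confidence" (0 to 1); they miss things now and then, are a little off and sometimes report something else, mostly with a low value. They report only what shows in the picture. A call takes as long as a camera call. They do not tell look-alikes from the thing itself.
- bot.masks_of(picture, query): "mask" (480x640 bool, what is visible of it).
- bot.landmark_of(picture, query): "xyz" ([x, y, z] in m, in world coordinates, good to about 4 mm: a listed point, or the origin of a listed thing).
The state is a dict: "t": time; "q": joint angles; "joint_vel": joint speeds; "joint_torque": joint torques, N m; "eef_pos": TCP position; "tool_rot": TCP orientation; "contact_force": force on the tool from outside, world axes, zero at the start; "torque": the same for the moment, N m; "gripper_width": opening from 0.0 (shut) to 1.0 (fully open); "grasp_force": force on a finger pad.
Only numpy, scipy, OpenCV 4.12 (cv2) and the standard library are available. Lean on these libraries where they do the work, as an engineer would, in place of code of your own. Each camera call takes 0.05 s, during which the arm holds its last target. There are 200 camera calls.

## Working session

There is one attempt and no reset: what is moved stays moved. The work goes in short steps, Python scripts to look and compute and a tool call to move; the robot and the scene stay as the last step left them, time stands still between calls to the robot, and variables do not carry over. Pictures are saved under pics/ and viewed, at most 10 in all, crops included, and the job is handed in when it is done.

Besides the shell and the picture viewer there is one more tool, called after "Emit:" as a command line: name --argument value ..., lists and objects as JSON in quotes. send_rows: Moves the arm, as the interface text tells. Its arguments: {"type":"object","properties":{"deltas":{"type":"string"},"claw":{"type":"number"},"force":{"type":"number"}},"required":["deltas"]}

```bash
mkdir -p pics; ls
cat > h.py <<'E'
import numpy as np, cv2
from station import bot
from scipy.spatial.transform import Rotation as R
def rot(q): return R.from_quat([q[1],q[2],q[3],q[0]])
def st():
    o=bot.get_obs(); print('t',round(o['t'],2),'p',np.round(o['eef_pos'],4),'q',np.round(o['q'],3),'\n',np.round(rot(o['tool_rot']).as_matrix(),3).tolist(),'F',np.round(o['contact_force'],1),'w',o['gripper_width'],o['grasp_force']); return o
def world(p,u,v):
    d=p['depth'][v,u]; c=np.stack([(u-p['cx'])/p['fx']*d,-(v-p['cy'])/p['fy']*d,-d],-1)
    T=np.linalg.inv(p['camera_from_world']); return c@T[:3,:3].T+T[:3,3]
E
python3 - <<'E'
from h import *
st()
for c in ['top','side']:
    p=bot.read_camera(c); cv2.imwrite(f'pics/{c}0.png',p['img'][:,:,::-1])
    for n in ['grinder','carrier','carrier_handle','wing_front','wing_left','wing_right','hopper','cup','brush']:
        print(c,n,[(round(float(r['confidence']),2),np.round(r['xyz'],3).tolist()) for r in bot.landmark_of(p,n)[:4]])
E
```

```text
pics
t 0.0 p [ 0.2926 -0.6076  0.2383] q [ 1.014  0.478  0.022  1.556 -0.011  1.109 -0.083] 
 [[0.901, 0.434, -0.001], [0.434, -0.901, 0.002], [-0.0, -0.002, -1.0]] F [-0.5  0.3  0.3] w 0.9995218511289699 0.0
top grinder [(0.73, [0.607, -0.112, -0.003])]
top carrier [(0.98, [0.464, 0.067, -0.002]), (0.85, [0.49, -0.299, 0.006]), (0.83, [0.606, -0.108, 0.125]), (0.81, [0.594, 0.078, -0.001])]
top carrier_handle [(0.92, [0.462, 0.063, 0.06]), (0.76, [0.484, -0.294, 0.056]), (0.69, [0.597, 0.078, 0.057]), (0.55, [0.605, -0.114, 0.179])]
top wing_front [(0.42, [0.537, -0.097, 0.176])]
top wing_left [(0.65, [0.65, -0.056, 0.17])]
top wing_right [(0.6, [0.626, -0.174, 0.174])]
top hopper [(0.64, [0.53, 0.326, 0.005])]
top cup [(0.91, [0.624, -0.371, 0.002])]
top brush [(0.88, [0.532, -0.53, -0.001])]
side grinder [(0.83, [0.603, -0.109, 0.0])]
side carrier [(0.95, [0.462, 0.067, 0.002]), (0.83, [0.603, -0.112, 0.118]), (0.8, [0.486, -0.294, 0.0]), (0.55, [0.596, 0.076, -0.004])]
side carrier_handle [(0.97, [0.595, 0.081, 0.055]), (0.94, [0.481, -0.298, 0.055]), (0.62, [0.46, 0.068, 0.059]), (0.57, [0.611, -0.108, 0.17])]
side wing_front []
side wing_left [(0.49, [0.648, -0.059, 0.173])]
side wing_right [(0.7, [0.626, -0.173, 0.17]), (0.6, [0.608, -0.109, 0.172])]
side hopper [(0.77, [0.525, 0.322, 0.002])]
side cup [(0.88, [0.625, -0.368, 0.002]), (0.53, [0.534, -0.523, -0.001])]
side brush [(0.79, [0.532, -0.522, -0.0]), (0.3, [0.601, -0.111, 0.118])]
```

Run:
```python
from h import *
p=bot.read_camera('top')
v,u=np.mgrid[0:480,0:640]; W=world(p,u.ravel(),v.ravel()).reshape(480,640,3)
ok=p['depth']>0
m=ok&(W[...,2]>.164)&(W[...,2]<.19)&(np.hypot(W[...,0]-.606,W[...,1]+.11)<.11)
n,l,s,c=cv2.connectedComponentsWithStats(m.astype(np.uint8))
for i in range(1,n):
    if s[i,4]<15: continue
    P=W[l==i]; Q=P[:,:2]; r=cv2.minAreaRect(Q.astype(np.float32)*1000)
    e,V=np.linalg.eigh(np.cov(Q.T)); print(s[i],np.round(np.median(P,0),4),np.round(Q.mean(0),4),'rect',np.round(r[0],1),np.round(r[1],1),r[2],'ax',np.degrees(np.arctan2(V[1,1],V[0,1])))
ys,xs=np.where(m); y0,x0=ys.mean().astype(int),xs.mean().astype(int); print(x0,y0)
cr=p['img'][y0-75:y0+75,x0-100:x0+100,::-1]
cv2.imwrite('pics/crop1.png',cv2.resize(cr,None,fx=4,fy=4,interpolation=cv2.INTER_CUBIC))
```

```text
[311 207  14  10  87] [ 0.647  -0.0615  0.1806] [ 0.648  -0.0602] rect [649.  -60.2] [22.4 33.8] 0.19384489953517914 ax 64.71974722377283
[355 214  15  11  85] [ 0.6292 -0.1754  0.1797] [ 0.6297 -0.1756] rect [ 630.5 -175.8] [19.8 37.6] 12.105191230773926 ax 121.57422710190913
[328 224  20   9 105] [ 0.6056 -0.1134  0.1833] [ 0.6057 -0.1125] rect [ 607.  -112.5] [51.5 13. ] 78.33336639404297 ax 77.39789619904094
[329 246   9  16  85] [ 0.5397 -0.1015  0.1798] [ 0.5394 -0.1011] rect [ 539.8 -101.3] [19.8 39. ] 65.82699584960938 ax 175.23298851568077
337 227
```

View pics/top0.png

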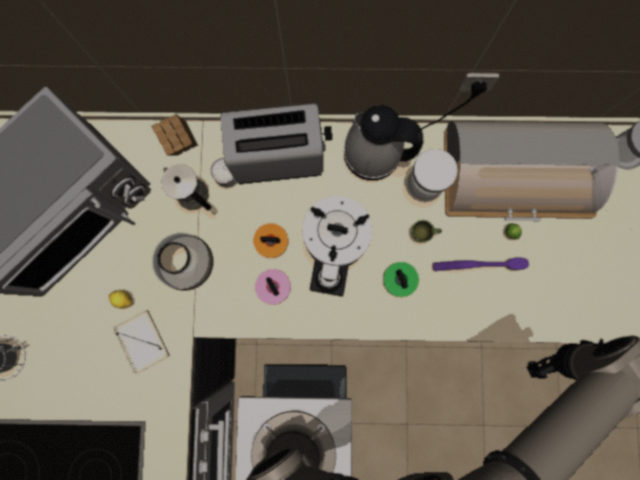

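View pics/crop1.png

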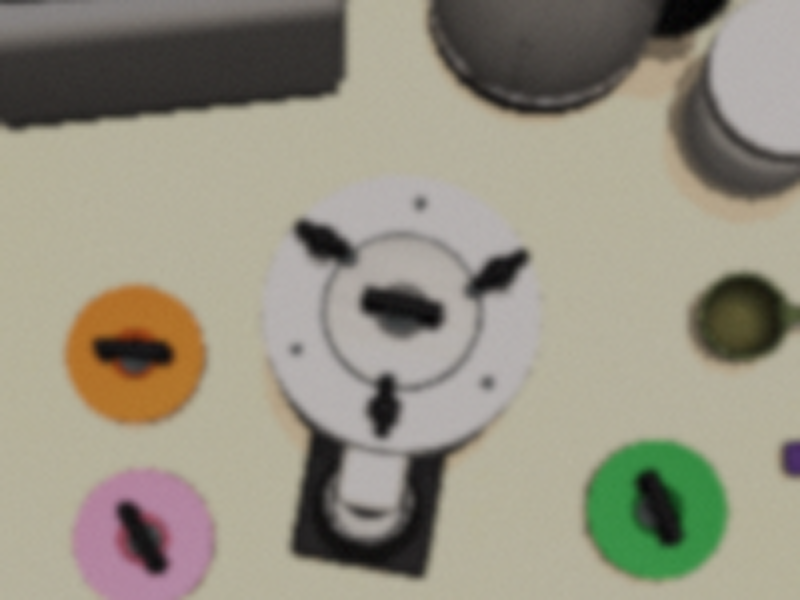

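The top view shows the grinder with its silver carrier (handle at about 328,229), the front wing at about (333,254), and the left and right wings at about (318,212) and (361,220). The orange (270,240), pink (273,287) and green (401,280) carriers are look-alikes. In the crop the three tongues point inwards. The fitted yaw is about -9.3° and the centre is (0.606, -0.112).

```bash
cat >> h.py <<'E'
def go(x,y,z,ang):
    "delta to TCP xyz with the tool's y line at world angle ang (deg, exact)"
    o=st(); M=rot(o['tool_rot']).as_matrix(); d=M.T@(np.array([x,y,z])-o['eef_pos'])
    a=np.degrees(np.arctan2(M[1,1],M[0,1])); s=-((ang-a+180)%360-180)
    print('yang',round(a,1),'DELTA',np.round(d,4),'spin',round(s,1),'torque',np.round(o['torque'],2))
E
python3 -c "
from h import *
go(.5395,-.1012,.235,-95)"
```

```text
t 1.05 p [ 0.2929 -0.6082  0.2393] q [ 1.014  0.477  0.022  1.555 -0.011  1.109 -0.083] 
 [[0.901, 0.434, 0.0], [0.434, -0.901, -0.0], [0.0, 0.0, -1.0]] F [-0.  -0.3  0.2] w 0.993903699833446 0.0
yang -64.3 DELTA [ 0.4421 -0.3498  0.0043] spin 30.7 torque [ 0.01 -0.07  0.02]
```

Emit:
send_rows --deltas "0.04 -0.032 0 6; 0.08 -0.063 0 12; 0.12 -0.095 0 18; 0.16 -0.127 0 24; 0.195 -0.155 0 30.7" --claw 0.4 --force 30

```text
t: 1.55
eef_pos: [0.402, -0.382, 0.2395]
tool_rot: [0.0, 0.999, -0.046, 0.0]
contact_force: [0.7, -0.9, -0.3]
gripper_width: 0.401
grasp_force: 0.0
```

```bash
python3 -c "
from h import *
go(.5395,-.1012,.235,-95)"
```

```text
t 1.55 p [ 0.402  -0.382   0.2395] q [ 0.616  0.279  0.039  1.849 -0.013  1.013 -1.003] 
 [[0.996, -0.091, 0.001], [-0.091, -0.996, -0.0], [0.001, 0.0, -1.0]] F [ 0.7 -0.9 -0.3] w 0.4006396691764911 0.0
yang -95.2 DELTA [ 0.1112 -0.2922  0.0045] spin -0.2 torque [-0.02 -0.05 -0.03]
```

Emit:
send_rows --deltas "0.017 -0.045 0 0; 0.034 -0.09 0 0; 0.051 -0.135 0 0; 0.068 -0.18 0 0; 0.085 -0.225 0 0"

```text
t: 2.05
eef_pos: [0.5062, -0.1654, 0.2397]
tool_rot: [0.0, 0.999, -0.044, 0.0]
contact_force: [1.0, -1.0, -0.7]
gripper_width: 0.403
grasp_force: 0.0
```

Emit:
send_rows --deltas "0.017 -0.045 0.002 0; 0.026 -0.067 0.0045 0; 0.026 -0.067 0.0045 0"

```text
t: 2.35
eef_pos: [0.5388, -0.0978, 0.2347]
tool_rot: [-0.001, 0.999, -0.04, 0.0]
contact_force: [-0.8, 0.5, -0.8]
gripper_width: 0.401
grasp_force: 0.0
```

Run:
```python
from h import *
go(.5395,-.1012,.168,-95)
p=bot.read_camera('wrist'); cv2.imwrite('pics/w1.png',p['img'][:,:,::-1])
for n in ['wing_front','wing_left','wing_right','carrier_handle','grinder']:
    print(n,[(round(float(r['confidence']),2),np.round(r['xyz'],4).tolist()) for r in bot.landmark_of(p,n)[:3]])
v,u=np.mgrid[0:480,0:640]; W=world(p,u.ravel(),v.ravel()).reshape(480,640,3)
m=(p['depth']>0)&(W[...,2]>.172)&(W[...,2]<.19)&(np.hypot(W[...,0]-.606,W[...,1]+.112)<.1)
n,l,s,c=cv2.connectedComponentsWithStats(m.astype(np.uint8))
for i in range(1,n):
    if s[i,4]<100: continue
    P=W[l==i]; Q=P[:,:2]; r=cv2.minAreaRect(Q.astype(np.float32)*1000)
    e,V=np.linalg.eigh(np.cov(Q.T)); print(s[i],np.round(np.median(P,0),4),np.round(Q.mean(0),4),'rect',np.round(r[0],1),np.round(r[1],1),r[2],'ax',np.degrees(np.arctan2(V[1,1],V[0,1])))
```

```text
t 2.35 p [ 0.5388 -0.0978  0.2347] q [ 0.18   0.279 -0.136  1.86   0.042  1.005 -1.624] 
 [[0.997, -0.08, 0.001], [-0.08, -0.997, 0.002], [0.001, -0.002, -1.0]] F [-0.8  0.5 -0.8] w 0.40116569555839177 0.0
yang -94.6 DELTA [0.0009 0.0035 0.0667] spin 0.4 torque [ 0.02 -0.03  0.01]
wing_front [(0.68, [0.5415, -0.1026, 0.1708])]
wing_left [(0.84, [0.6486, -0.0557, 0.1719])]
wing_right [(0.79, [0.6288, -0.1759, 0.1734])]
carrier_handle [(0.93, [0.6069, -0.1104, 0.1723]), (0.91, [0.5926, 0.0788, 0.055]), (0.81, [0.4793, -0.2976, 0.0534])]
grinder []
[ 156    8   93   57 2620] [ 0.6471 -0.0586  0.1802] [ 0.6471 -0.0586] rect [648.  -57.8] [40.4 11.3] 64.19087982177734 ax 64.3320968797819
[ 427   24   89   73 2518] [ 0.6285 -0.1724  0.1802] [ 0.6285 -0.1726] rect [ 628.4 -173.3] [11.2 39.4] 31.716583251953125 ax 121.80789277669727
[ 271  108  120   42 3243] [ 0.605  -0.11    0.1832] [ 0.605  -0.1101] rect [ 605.  -110.3] [53.9 12. ] 77.43509674072266 ax 77.44107253093621
[ 307  229   23   79 1655] [ 0.5403 -0.0994  0.1803] [ 0.5399 -0.0994] rect [538.4 -99.4] [10.9 39.1] 85.1075439453125 ax 174.3162280265718
```

View pics/w1.png

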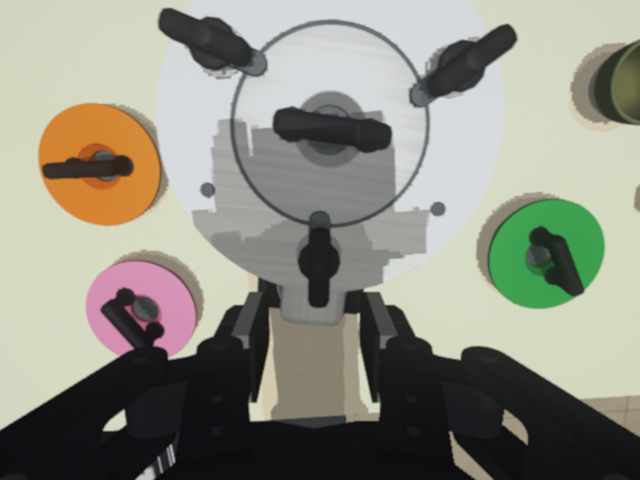

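The wrist view shows the three wings at (318,260), (215,43) and (460,65) and the silver carrier's handle at (332,130). Their depth rectangles match the stated 40x11 and 54x12 mm. I'll lower onto the front wing, which is centred between the fingers.

Emit:
send_rows --deltas "0 0.002 0.025 0.6; 0 0.002 0.05 0.6; 0 0.002 0.0667 0.6; 0 0.002 0.0667 0.6"

```text
t: 3.05
eef_pos: [0.5364, -0.1052, 0.167]
tool_rot: [-0.0, 0.999, -0.05, -0.001]
contact_force: [0.1, 2.0, -0.8]
gripper_width: 0.405
grasp_force: 0.8
```

Emit:
send_rows --deltas "0 0 0 0; 0 0 0 0; 0 0 0 0; 0 0 0 0; 0 0 0 0" --claw 0 --force 30

```text
t: 3.55
eef_pos: [0.537, -0.1, 0.1681]
tool_rot: [-0.003, 0.999, -0.047, -0.0]
contact_force: [0.4, 13.4, -2.3]
gripper_width: 0.242
grasp_force: 29.4
```

Run:
```python
from h import *
go(.539,-.0995,.168,-95.3)
```

```text
t 3.55 p [ 0.537  -0.1     0.1681] q [ 0.181  0.354 -0.132  1.926  0.053  0.865 -1.643] 
 [[0.996, -0.095, -0.0], [-0.095, -0.996, 0.006], [-0.001, -0.005, -1.0]] F [ 0.4 13.4 -2.3] w 0.2415576989164979 29.41012680530548
yang -95.4 DELTA [ 0.0019 -0.0007  0.0001] spin -0.1 torque [ 2.89 -0.13  0.1 ]
```

Emit:
send_rows --deltas "0.002 -0.005 0 0; 0.002 -0.005 0 0; 0.002 -0.005 -0.009 0; 0.002 -0.005 -0.009 0" --claw 0.4

```text
t: 3.95
eef_pos: [0.5404, -0.1011, 0.1787]
tool_rot: [0.0, 0.999, -0.05, 0.001]
contact_force: [-0.1, 0.2, 0.4]
gripper_width: 0.4
grasp_force: 0.0
```

Emit:
send_rows --deltas "0 0 0 0; 0 0 0 0; 0 0 0 0; 0 0 0 0; 0 0 0 0" --claw 0

```text
t: 4.45
eef_pos: [0.5397, -0.0998, 0.1776]
tool_rot: [-0.0, 0.999, -0.049, 0.0]
contact_force: [-1.2, 0.3, 5.5]
gripper_width: 0.117
grasp_force: 32.4
```

Run:
```python
from h import *
go(.539,-.0995,.177,-95.3)
p=bot.read_camera('wrist'); cv2.imwrite('pics/w2.png',p['img'][:,:,::-1])
```

```text
t 4.45 p [ 0.5397 -0.0998  0.1776] q [ 0.174  0.345 -0.129  1.914  0.056  0.886 -1.651] 
 [[0.995, -0.097, 0.0], [-0.097, -0.995, 0.0], [0.0, -0.0, -1.0]] F [-1.2  0.3  5.5] w 0.11694362336478943 32.422664165496826
yang -95.6 DELTA [-0.0008 -0.0002  0.0006] spin -0.3 torque [ 0.26  0.37 -0.09]
```

View pics/w2.png

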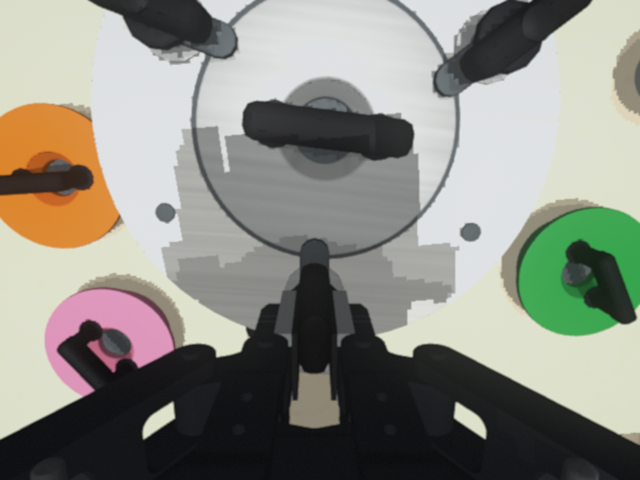

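The pads now hold the wing at its 11 mm thickness, at about (315,315). I'll turn it anticlockwise.

Emit:
send_rows --deltas "0 0 0 -8; 0 0 0 -16; 0 0 0 -24; 0 0 0 -32; 0 0 0 -40"

```text
t: 5.0
eef_pos: [0.5397, -0.0995, 0.1776]
tool_rot: [-0.0, 0.954, 0.299, 0.0]
contact_force: [-1.9, 1.8, 4.8]
gripper_width: 0.116
grasp_force: 32.5
```

Emit:
send_rows --deltas "0 0 0 -8; 0 0 0 -16; 0 0 0 -24; 0 0 0 -30; 0 0 0 -34"

```text
t: 5.5
eef_pos: [0.5396, -0.0994, 0.1775]
tool_rot: [-0.0, 0.826, 0.564, 0.0]
contact_force: [-2.2, 2.3, 6.6]
gripper_width: 0.12
grasp_force: 32.6
```

Emit:
send_rows --deltas "0 0 0 -3; 0 0 0 -7; 0 0 0 -10; 0 0 0 -10"

```text
t: 5.9
eef_pos: [0.5395, -0.0994, 0.1776]
tool_rot: [-0.001, 0.776, 0.631, 0.0]
contact_force: [-3.6, 3.9, 6.6]
gripper_width: 0.119
grasp_force: 58.2
```

Run:
```python
from h import *
go(.539,-.0995,.177,-15.3)
```

```text
t 5.9 p [ 0.5395 -0.0994  0.1776] q [ 0.412  0.374 -0.424  1.898  0.189  0.91  -0.307] 
 [[0.203, 0.979, -0.0], [0.979, -0.203, 0.002], [0.001, -0.001, -1.0]] F [-3.6  3.9  6.6] w 0.11862841692937301 58.19907047320157
yang -11.7 DELTA [-0.0002 -0.0005  0.0006] spin 3.6 torque [ 0.64  0.56 -1.22]
```

Emit:
send_rows --deltas "0 0 0 0; 0 0 0 0; 0 0 -0.025 0; 0 0 -0.058 0; 0 0 -0.058 0" --claw 0.4

```text
t: 6.4
eef_pos: [0.5422, -0.1, 0.239]
tool_rot: [0.003, 0.775, 0.632, 0.002]
contact_force: [0.2, 0.5, -0.3]
gripper_width: 0.397
grasp_force: 0.0
```

Emit:
send_rows --deltas "0.021 0.033 0 5; 0.042 0.066 0 10; 0.0625 0.0978 0 14; 0.0625 0.0978 0 14; 0.0625 0.0978 0 14"

```text
t: 6.9
eef_pos: [0.6479, -0.0578, 0.2337]
tool_rot: [-0.001, 0.846, 0.534, -0.001]
contact_force: [-0.6, -0.3, -0.6]
gripper_width: 0.4
grasp_force: 0.0
```

```bash
cat >> h.py <<'E'
def rects():
    p=bot.read_camera('wrist')
    v,u=np.mgrid[0:480,0:640]; W=world(p,u.ravel(),v.ravel()).reshape(480,640,3)
    m=(p['depth']>0)&(W[...,2]>.173)&(W[...,2]<.19)&(np.hypot(W[...,0]-.605,W[...,1]+.11)<.1)
    n,l,s,c=cv2.connectedComponentsWithStats(m.astype(np.uint8))
    for i in range(1,n):
        if s[i,4]<300: continue
        P=W[l==i]; Q=P[:,:2]; r=cv2.minAreaRect(Q.astype(np.float32)*1000)
        e,V=np.linalg.eigh(np.cov(Q.T)); print(s[i],np.round(r[0],1),np.round(r[1],1),'ax',round(np.degrees(np.arctan2(V[1,1],V[0,1])),1))
    return p
E
python3 - <<'E'
from h import *
p=rects()
go(.648,-.058,.177,-25.7)
E
```

```text
[ 306  231   23   78 1674] [648.2 -57.4] [39.1 10.9] ax 64.1
[ 266  339   42   88 2073] [ 605.3 -108.6] [51.  12.2] ax 78.4
t 6.95 p [ 0.6472 -0.0586  0.2339] q [ 0.268  0.47  -0.38   1.602  0.189  1.108 -0.606] 
 [[0.431, 0.902, -0.002], [0.902, -0.431, -0.0], [-0.001, -0.002, -1.0]] F [-0.2 -1.   0. ] w 0.4037619826742239 0.0
yang -25.5 DELTA [0.001  0.0005 0.0569] spin 0.2 torque [ 0.01 -0.02 -0.04]
```

Aligned with the left wing. I'll lower, close and turn it by about 75°.

Emit:
send_rows --deltas "0.001 0 0.025 0.2; 0.001 0 0.05 0.2; 0.001 0 0.0567 0.2; 0.001 0 0.0567 0.2"

```text
t: 7.35
eef_pos: [0.647, -0.0584, 0.1775]
tool_rot: [-0.001, 0.847, 0.531, -0.001]
contact_force: [-0.7, 0.3, 0.4]
gripper_width: 0.398
grasp_force: 0.0
```

Emit:
send_rows --deltas "0 0 0 0; 0 0 0 0; 0 0 0 0; 0 0 0 0; 0 0 0 0" --claw 0

```text
t: 7.85
eef_pos: [0.6495, -0.0579, 0.1801]
tool_rot: [0.001, 0.847, 0.531, 0.001]
contact_force: [0.3, -0.8, 6.5]
gripper_width: 0.116
grasp_force: 33.5
```

Emit:
send_rows --deltas "0 0 0 -8; 0 0 0 -16; 0 0 0 -24; 0 0 0 -32; 0 0 0 -40"

```text
t: 8.35
eef_pos: [0.6493, -0.0579, 0.18]
tool_rot: [0.001, 0.612, 0.791, 0.0]
contact_force: [-1.4, -2.0, 7.0]
gripper_width: 0.115
grasp_force: 33.5
```

Emit:
send_rows --deltas "0 0 0 -8; 0 0 0 -16; 0 0 0 -22; 0 0 0 -26; 0 0 0 -28"

```text
t: 8.85
eef_pos: [0.6493, -0.0579, 0.1801]
tool_rot: [0.001, 0.404, 0.915, 0.0]
contact_force: [0.2, -1.0, 7.6]
gripper_width: 0.112
grasp_force: 34.0
```

Emit:
send_rows --deltas "0 0 0 -3; 0 0 0 -6; 0 0 0 -7; 0 0 0 -7"

```text
t: 9.25
eef_pos: [0.6493, -0.0579, 0.1801]
tool_rot: [0.001, 0.35, 0.937, 0.0]
contact_force: [-1.0, -0.4, 7.4]
gripper_width: 0.117
grasp_force: 58.2
```

Run:
```python
from h import *
go(.6285,-.173,.177,31.8)
```

```text
t 9.25 p [ 0.6493 -0.0579  0.1801] q [ 0.457  0.581 -0.662  1.637  0.397  1.06   0.534] 
 [[-0.755, 0.656, 0.002], [0.656, 0.755, 0.0], [-0.002, 0.002, -1.0]] F [-1.  -0.4  7.4] w 0.11653429509346548 58.216328071430326
yang 49.0 DELTA [-0.0598 -0.1005  0.0031] spin 17.2 torque [-0.25  0.08 -1.35]
```

Emit:
send_rows --deltas "0 0 0 0; 0 0 0 0; 0 0 -0.025 0; 0 0 -0.055 0; 0 0 -0.055 0" --claw 0.4

```text
t: 9.75
eef_pos: [0.6505, -0.0567, 0.2375]
tool_rot: [0.003, 0.348, 0.937, 0.001]
contact_force: [0.8, 0.6, -0.3]
gripper_width: 0.401
grasp_force: 0.0
```

Emit:
send_rows --deltas "-0.02 -0.034 0 6; -0.04 -0.068 0 12; -0.0598 -0.1005 0 17; -0.0598 -0.1005 0 17; -0.0598 -0.1005 0 17"

```text
t: 10.25
eef_pos: [0.6274, -0.1737, 0.2326]
tool_rot: [-0.001, 0.484, 0.875, -0.0]
contact_force: [0.2, 1.2, -0.1]
gripper_width: 0.401
grasp_force: 0.0
```

Run:
```python
from h import *
p=rects()
go(.6285,-.173,.177,31.8)
```

```text
[ 192    0   80   69 2612] [537.9 -99.9] [39.6 11.7] ax 68.7
[ 478   37   35   98 2695] [647.6 -58.6] [11.1 39.9] ax 130.9
[ 301   86   98  101 3312] [ 604.9 -110.6] [53.7 12. ] ax 77.5
[ 307  236   23   79 1689] [ 628.5 -173.8] [11. 39.] ax 121.7
t 10.3 p [ 0.6278 -0.1718  0.2328] q [ 0.598  0.512 -0.602  1.59   0.31   1.137  0.487] 
 [[-0.534, 0.846, -0.001], [0.846, 0.534, 0.001], [0.001, -0.0, -1.0]] F [0.1 1.8 0.1] w 0.4002657446233507 0.0
yang 32.3 DELTA [-0.0014 -0.      0.0558] spin 0.5 torque [0.05 0.   0.02]
```

Emit:
send_rows --deltas "-0.001 0 0.025 0.4; -0.001 0 0.05 0.4; -0.001 0 0.0555 0.4; -0.001 0 0.0555 0.4"

```text
t: 10.7
eef_pos: [0.6282, -0.1717, 0.1771]
tool_rot: [-0.001, 0.485, 0.874, 0.0]
contact_force: [1.0, 0.1, -0.0]
gripper_width: 0.398
grasp_force: 0.0
```

Emit:
send_rows --deltas "0 0 0 0; 0 0 0 0; 0 0 0 0; 0 0 0 0; 0 0 0 0" --claw 0

```text
t: 11.2
eef_pos: [0.6295, -0.173, 0.1795]
tool_rot: [0.001, 0.486, 0.874, 0.001]
contact_force: [-1.0, 2.1, 6.4]
gripper_width: 0.118
grasp_force: 32.7
```

Emit:
send_rows --deltas "0 0 0 -8; 0 0 0 -16; 0 0 0 -24; 0 0 0 -32; 0 0 0 -40"

```text
t: 11.7
eef_pos: [0.6288, -0.1738, 0.1794]
tool_rot: [0.001, 0.156, 0.988, -0.0]
contact_force: [-2.8, 0.0, 7.0]
gripper_width: 0.117
grasp_force: 32.9
```

Emit:
send_rows --deltas "0 0 0 -8; 0 0 0 -16; 0 0 0 -22; 0 0 0 -26; 0 0 0 -30"

```text
t: 12.2
eef_pos: [0.6288, -0.1746, 0.1794]
tool_rot: [0.0, -0.104, 0.995, -0.001]
contact_force: [-2.6, -0.9, 8.7]
gripper_width: 0.116
grasp_force: 33.3
```

Emit:
send_rows --deltas "0 0 0 -3; 0 0 0 -6; 0 0 0 -7; 0 0 0 -7"

```text
t: 12.6
eef_pos: [0.6287, -0.1747, 0.1795]
tool_rot: [0.0, -0.161, 0.987, -0.001]
contact_force: [-2.4, -1.2, 8.2]
gripper_width: 0.118
grasp_force: 57.0
```

Run:
```python
from h import *
go(.605,-.1105,.235,-12.5)
```

```text
t 12.6 p [ 0.6287 -0.1747  0.1795] q [ 0.77   0.654 -0.877  1.625  0.547  1.124  1.646] 
 [[-0.948, -0.319, 0.001], [-0.319, 0.948, -0.001], [-0.0, -0.001, -1.0]] F [-2.4 -1.2  8.2] w 0.11794538437300958 56.957017346285284
yang 108.6 DELTA [ 0.002   0.0683 -0.0556] spin 121.1 torque [-0.08  0.78 -1.24]
```

Emit:
send_rows --deltas "0 0 0 0; 0 0 0 0; 0 0 -0.025 0; 0 0 -0.0556 0; 0 0 -0.0556 8" --claw 0.4

```text
t: 13.1
eef_pos: [0.6306, -0.173, 0.2373]
tool_rot: [0.003, -0.094, 0.996, -0.0]
contact_force: [0.1, -0.6, -0.1]
gripper_width: 0.4
grasp_force: 0.0
```

Emit:
send_rows --deltas "0 0 0 8.5; 0 0 0 17; 0 0 0 25.5; 0 0 0 34; 0 0 0 42.5"

```text
t: 13.6
eef_pos: [0.6282, -0.1733, 0.2331]
tool_rot: [-0.0, 0.276, 0.961, -0.0]
contact_force: [-0.6, 0.2, -0.3]
gripper_width: 0.403
grasp_force: 0.0
```

Emit:
send_rows --deltas "0 0 0 8.5; 0 0 0 17; 0 0 0 25.5; 0 0 0 34; 0 0 0 42.5"

```text
t: 14.1
eef_pos: [0.6282, -0.1732, 0.2331]
tool_rot: [-0.0, 0.605, 0.796, -0.0]
contact_force: [-0.9, -0.7, -0.2]
gripper_width: 0.4
grasp_force: 0.0
```

Emit:
send_rows --deltas "0 0 0 8.5; 0 0 0 17; 0 0 0 25.5; 0 0 0 28; 0 0 0 28"

```text
t: 14.6
eef_pos: [0.6283, -0.1731, 0.2332]
tool_rot: [-0.0, 0.778, 0.628, -0.0]
contact_force: [0.6, -0.4, 0.3]
gripper_width: 0.401
grasp_force: 0.0
```

Run:
```python
from h import *
go(.605,-.1105,.235,-12.5)
```

```text
t 14.6 p [ 0.6283 -0.1731  0.2332] q [ 0.496  0.484 -0.452  1.596  0.228  1.115 -0.224] 
 [[0.211, 0.978, -0.001], [0.978, -0.211, -0.0], [-0.0, -0.001, -1.0]] F [ 0.6 -0.4  0.3] w 0.4012953423111286 0.0
yang -12.2 DELTA [ 0.0563 -0.036  -0.0018] spin 0.3 torque [ 0.   -0.01 -0.05]
```

Emit:
send_rows --deltas "0.03 -0.018 -0.002 0.3; 0.0563 -0.036 -0.002 0.3; 0.0563 -0.036 -0.002 0.3; 0.0563 -0.036 -0.002 0.3"

```text
t: 15.0
eef_pos: [0.6051, -0.1101, 0.2356]
tool_rot: [0.0, 0.779, 0.627, -0.0]
contact_force: [0.6, -0.3, -0.7]
gripper_width: 0.397
grasp_force: 0.0
```

Run:
```python
from h import *
p=rects(); cv2.imwrite('pics/w3.png',p['img'][:,:,::-1])
go(.605,-.1105,.165,-12.5)
```

```text
[ 345  115   76   65 2057] [647.8 -58. ] [11.1 39.9] ax 130.9
[ 305  217   25  107 2464] [ 605.2 -109.9] [53.  11.6] ax 77.5
[ 169  238   28   77 1772] [538.  -98.8] [39.1 11.6] ax 71.2
[349 367  20  26 358] [ 613.5 -176.2] [ 9.2 12. ] ax 73.8
t 15.05 p [ 0.6053 -0.1114  0.2355] q [ 0.439  0.425 -0.477  1.683  0.216  1.086 -0.32 ] 
 [[0.215, 0.977, -0.0], [0.977, -0.215, -0.001], [-0.001, 0.0, -1.0]] F [-0.2 -0.7 -0.6] w 0.39863190029777573 0.0
yang -12.4 DELTA [ 0.0008 -0.0004  0.0705] spin 0.1 torque [-0.05 -0.01  0.03]
```

View pics/w3.png

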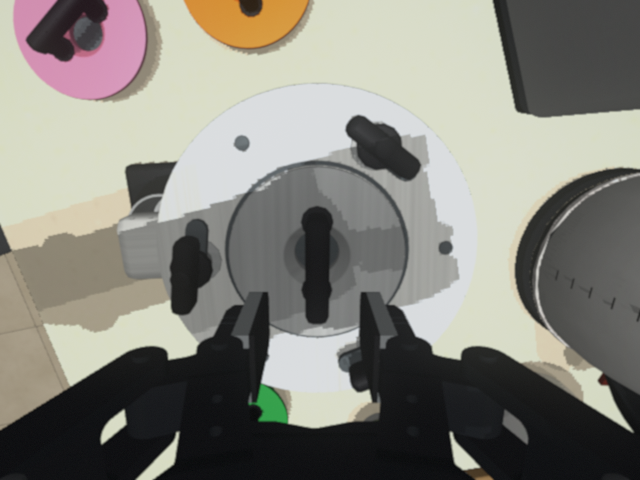

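All three wings are now turned tangential, at (190,265), (382,147) and (360,370). The tongues are off the rim, and the bar at (317,265) lies between the fingers. Next I'll grip it and lift.

Emit:
send_rows --deltas "0 0 0.03 0; 0 0 0.06 0; 0 0 0.0705 0; 0 0 0.0705 0"

```text
t: 15.45
eef_pos: [0.6042, -0.1118, 0.1633]
tool_rot: [-0.001, 0.78, 0.626, -0.001]
contact_force: [0.0, -0.5, 0.3]
gripper_width: 0.402
grasp_force: 0.0
```

Emit:
send_rows --deltas "0 0 0 0; 0 0 0 0; 0 0 0 0; 0 0 0 0; 0 0 0 0" --claw 0 --force 60

```text
t: 15.95
eef_pos: [0.6064, -0.111, 0.1666]
tool_rot: [0.001, 0.78, 0.626, 0.001]
contact_force: [-0.1, -1.1, 6.2]
gripper_width: 0.125
grasp_force: 61.0
```

Emit:
send_rows --deltas "0 0 -0.005 0; 0 0 -0.01 0; 0 0 -0.02 0; 0 0 -0.03 0; 0 0 -0.04 0"

```text
t: 16.45
eef_pos: [0.6052, -0.1107, 0.206]
tool_rot: [-0.0, 0.78, 0.626, 0.0]
contact_force: [0.3, 0.5, -4.4]
gripper_width: 0.124
grasp_force: 59.7
```

Run:
```python
from h import *
go(.605,-.1105,.26,-12.5)
```

```text
t 16.45 p [ 0.6052 -0.1107  0.206 ] q [ 0.433  0.454 -0.471  1.713  0.234  1.031 -0.336] 
 [[0.216, 0.976, -0.0], [0.976, -0.216, 0.0], [0.0, -0.0, -1.0]] F [ 0.3  0.5 -4.4] w 0.12435937580204394 59.716951847076416
yang -12.5 DELTA [ 0.0002 -0.0002 -0.054 ] spin 0.0 torque [-0.01 -0.01 -0.04]
```

Emit:
send_rows --deltas "0 0 -0.02 0; 0 0 -0.04 0; 0 0 -0.06 -5; 0 0 -0.06 -12; 0 0 -0.06 -19"

```text
t: 16.95
eef_pos: [0.6056, -0.1107, 0.2668]
tool_rot: [0.001, 0.664, 0.748, 0.0]
contact_force: [-0.2, 0.6, -4.2]
gripper_width: 0.124
grasp_force: 59.7
```

Emit:
send_rows --deltas "0 0 0 -7; 0 0 0 -14.5; 0 0 0 -14.5"

```text
t: 17.25
eef_pos: [0.6051, -0.1108, 0.2656]
tool_rot: [0.0, 0.566, 0.824, 0.0]
contact_force: [-0.0, -0.2, -3.0]
gripper_width: 0.131
grasp_force: 59.7
```

Run:
```python
from h import *
go(.5631,-.0013,.265,21)
```

```text
t 17.25 p [ 0.6051 -0.1108  0.2656] q [ 0.529  0.42  -0.6    1.644  0.254  1.157  0.234] 
 [[-0.36, 0.933, 0.0], [0.933, 0.36, 0.0], [0.0, 0.0, -1.0]] F [-0.  -0.2 -3. ] w 0.13114315127577036 59.718711376190186
yang 21.1 DELTA [1.173e-01 1.000e-04 6.000e-04] spin 0.1 torque [-0.03  0.   -0.02]
```

Tool x now points radially outward at 111°. I'll move out past the deck edge and lower until the underside is about to touch it.

Emit:
send_rows --deltas "0.03 0 0 0; 0.06 0 0 0; 0.09 0 0 0; 0.117 0 0 0; 0.117 0 0 0"

```text
t: 17.75
eef_pos: [0.5619, 0.0037, 0.266]
tool_rot: [-0.0, 0.565, 0.825, 0.001]
contact_force: [-0.0, 0.3, -2.7]
gripper_width: 0.127
grasp_force: 59.7
```

Emit:
send_rows --deltas "0 0 0.03 0; 0 0 0.055 0; 0 0 0.07 0; 0 0 0.07 0; 0 0 0.07 0"

```text
t: 18.25
eef_pos: [0.5638, -0.0016, 0.1957]
tool_rot: [0.0, 0.567, 0.824, 0.0]
contact_force: [0.2, -0.1, -2.9]
gripper_width: 0.128
grasp_force: 59.6
```

Run:
```python
from h import *
go(.5631,-.0013,.1906,21)
p=bot.read_camera('wrist'); cv2.imwrite('pics/w4.png',p['img'][:,:,::-1])
```

```text
t 18.25 p [ 0.5638 -0.0016  0.1957] q [ 0.389  0.412 -0.63   1.837  0.287  0.984  0.004] 
 [[-0.357, 0.934, 0.001], [0.934, 0.357, 0.0], [-0.0, 0.001, -1.0]] F [ 0.2 -0.1 -2.9] w 0.1281301475948593 59.63644623756409
yang 20.9 DELTA [ 0.0005 -0.0006  0.0051] spin -0.1 torque [ 0.05 -0.05 -0.01]
```

View pics/w4.png

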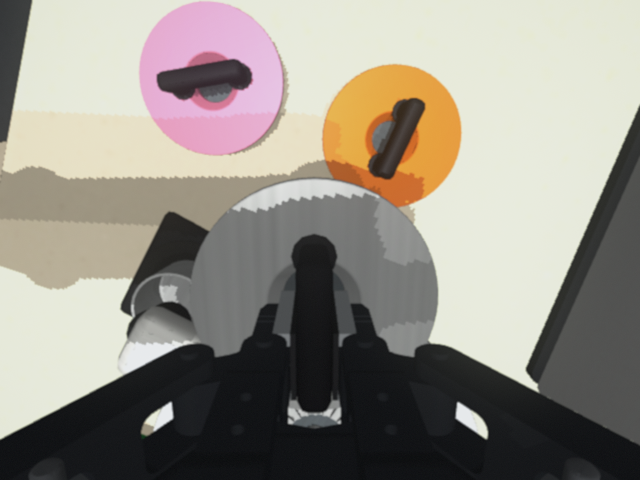

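The carrier, around (315,300), overhangs the deck edge and is clear of the look-alikes and the chute. I'll roll it over the edge.

Emit:
send_rows --deltas "0 0 0.005 0; 0.007 0 0.009 0; 0.0134 0 0.0134 0; 0.0188 0 0.0185 0; 0.0242 0 0.025 0"

```text
t: 18.8
eef_pos: [0.5569, 0.021, 0.1728]
tool_rot: [0.003, 0.567, 0.824, 0.001]
contact_force: [-1.5, -1.4, 10.2]
gripper_width: 0.128
grasp_force: 66.1
```

Run:
```python
from h import *
st()
p=bot.read_camera('wrist'); cv2.imwrite('pics/w5.png',p['img'][:,:,::-1])
```

```text
t 18.8 p [0.5569 0.021  0.1728] q [ 0.346  0.428 -0.628  1.876  0.312  0.93  -0.061] 
 [[-0.358, 0.934, 0.006], [0.934, 0.358, -0.001], [-0.003, 0.005, -1.0]] F [-1.5 -1.4 10.2] w 0.1276420779319769 66.06017589569092
```

View pics/w5.png

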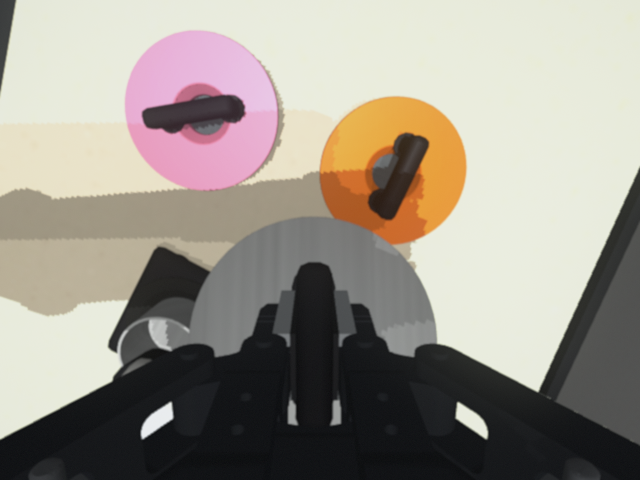

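It's tipping as planned with about 10 N of contact, and the outer rim at (315,220) is dropping. I'll keep going.

Emit:
send_rows --deltas "0.0041 0 0.0067 0; 0.0074 0 0.0139 0; 0.0097 0 0.0214 0; 0.0109 0 0.0293 0; 0.0112 0 0.0372 0"

```text
t: 19.35
eef_pos: [0.552, 0.0352, 0.1354]
tool_rot: [0.001, 0.565, 0.825, 0.003]
contact_force: [-5.0, 7.4, 11.8]
gripper_width: 0.127
grasp_force: 81.4
```

Run:
```python
from h import *
st()
p=bot.read_camera('side'); cv2.imwrite('pics/s1.png',p['img'][:,:,::-1])
c=p['camera_from_world']@np.array([.56,.02,.15,1]); u=int(p['cx']+p['fx']*c[0]/-c[2]); v=int(p['cy']-p['fy']*c[1]/-c[2]); print(u,v)
u=min(max(u,100),540); v=min(max(v,75),405)
cv2.imwrite('pics/s1c.png',cv2.resize(p['img'][v-75:v+75,u-100:u+100,::-1],None,fx=4,fy=4))
```

```text
t 19.35 p [0.552  0.0352 0.1354] q [ 0.308  0.471 -0.613  1.914  0.35   0.858 -0.116] 
 [[-0.361, 0.933, 0.005], [0.933, 0.361, 0.003], [0.001, 0.005, -1.0]] F [-5.   7.4 11.8] w 0.12702518248823214 81.39611005783081
329 260
```

View pics/s1c.png

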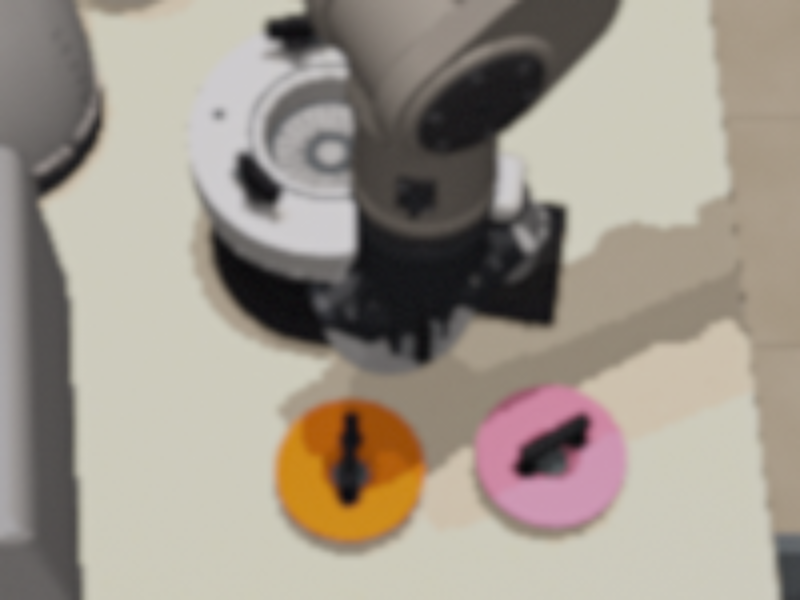

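The carrier, around (395,340), is held steeply tilted beside the head, clear of the orange and pink pieces, and the throat is empty. I'll tip it a little further, firm the grip, then back off and rise.

Emit:
send_rows --deltas "-0.0002 0 0.004 0; -0.0008 0 0.0078 0; -0.0014 0 0.0105 0; -0.0018 0 0.0129 0; -0.0018 0 0.0129 0"

```text
t: 19.9
eef_pos: [0.552, 0.0357, 0.122]
tool_rot: [-0.0, 0.565, 0.825, 0.003]
contact_force: [-3.7, 11.6, 6.7]
gripper_width: 0.128
grasp_force: 84.0
```

Emit:
send_rows --deltas "0 0 0 0; 0 0 0 0; 0 0 0 0; 0.01 0 0 0; 0.02 0 0 0" --force 115

```text
t: 20.4
eef_pos: [0.544, 0.0489, 0.1201]
tool_rot: [0.0, 0.567, 0.824, 0.0]
contact_force: [0.9, -0.0, -3.7]
gripper_width: 0.124
grasp_force: 112.0
```

Emit:
send_rows --deltas "0 0 -0.03 0; 0 0 -0.06 0; 0 0 -0.09 0; 0 0 -0.12 0; 0 0 -0.145 0"

```text
t: 20.9
eef_pos: [0.5438, 0.0487, 0.2663]
tool_rot: [0.0, 0.566, 0.824, 0.0]
contact_force: [0.4, -0.3, -3.8]
gripper_width: 0.124
grasp_force: 112.6
```

Run:
```python
from h import *
go(.605,-.1105,.29,21)
p=bot.read_camera('side')
cv2.imwrite('pics/s2.png',p['img'][:,:,::-1])
c=p['camera_from_world']@np.array([.55,.05,.25,1]); u=int(p['cx']+p['fx']*c[0]/-c[2]); v=int(p['cy']-p['fy']*c[1]/-c[2]); print(u,v)
u=min(max(u,100),540); v=min(max(v,75),405)
cv2.imwrite('pics/s2c.png',cv2.resize(p['img'][v-75:v+75,u-100:u+100,::-1],None,fx=4,fy=4))
w=bot.read_camera('wrist'); cv2.imwrite('pics/w6.png',w['img'][:,:,::-1])
```

```text
t 20.9 p [0.5438 0.0487 0.2663] q [ 0.351  0.311 -0.676  1.799  0.216  1.106 -0.033] 
 [[-0.358, 0.934, 0.001], [0.934, 0.358, -0.0], [-0.001, 0.0, -1.0]] F [ 0.4 -0.3 -3.8] w 0.12376753177133336 112.57635712623596
yang 21.0 DELTA [-1.706e-01  1.000e-04 -2.360e-02] spin -0.0 torque [0.13 0.02 0.01]
334 251
```

View pics/s2c.png

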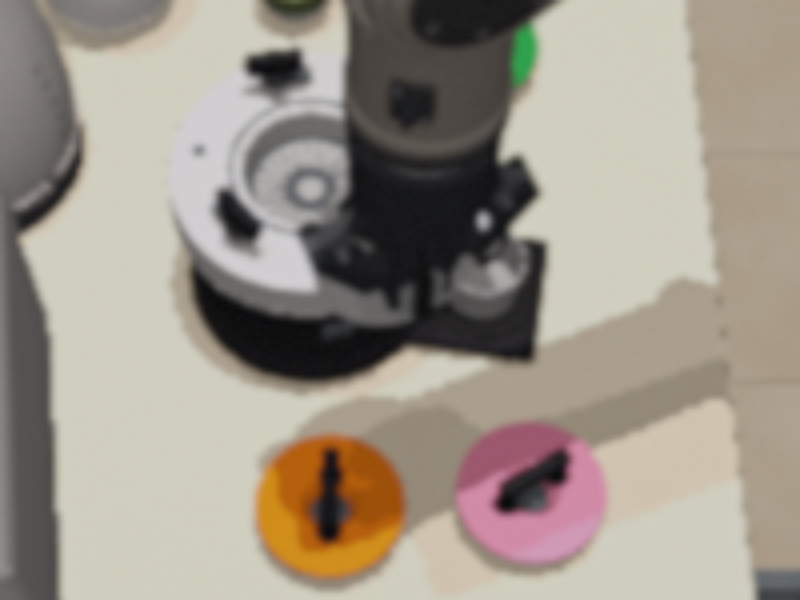

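Emit:
send_rows --deltas "0 0 -0.024 0; -0.03 0 -0.024 0; -0.06 0 -0.024 0; -0.09 0 -0.024 0; -0.115 0 -0.024 0"

```text
t: 21.5
eef_pos: [0.5848, -0.0609, 0.2869]
tool_rot: [-0.001, 0.567, 0.824, -0.001]
contact_force: [-0.7, 0.3, -3.9]
gripper_width: 0.123
grasp_force: 112.9
```

Emit:
send_rows --deltas "-0.01 0 0 0; -0.02 0 0 0; -0.02 0 0 0; -0.02 0 0 0; -0.02 0 0 0"

```text
t: 22.0
eef_pos: [0.5922, -0.0759, 0.289]
tool_rot: [-0.0, 0.565, 0.825, 0.0]
contact_force: [-0.1, 0.1, -3.7]
gripper_width: 0.127
grasp_force: 112.8
```

Run:
```python
from h import *
o=st(); M=rot(o['tool_rot']).as_matrix(); P=o['eef_pos']+np.array([0,0,.0094]); print('torque',np.round(o['torque'],3))
p=None
for c in ['wrist','side','top']:
    p=bot.read_camera(c); cv2.imwrite(f'pics/f_{c}.png',p['img'][:,:,::-1])
    v,u=np.mgrid[0:480,0:640]; W=world(p,u.ravel(),v.ravel()); W=W[p['depth'].ravel()>0]-P
    L=np.stack([W@M[:,0],W@M[:,1],W[:,2]],1)   # x outward, y jaw, z up; origin bar centre
    L=L[(np.linalg.norm(L,axis=1)<.085)&(L[:,2]<.06)]
    # plane search: rotate by tilt about jaw axis, histogram the height along carrier z
    best=[]
    for th in range(40,106,1):
        t=np.radians(th); cz=L[:,0]*np.sin(t)+L[:,2]*np.cos(t); cy=L[:,0]*np.cos(t)-L[:,2]*np.sin(t)
        r=np.hypot(cy,L[:,1])
        f=((abs(cz+.026)<.002)&(r<.051)&(r>.03)).sum(); b=((abs(cz+.055)<.0025)&(r<.042)).sum(); rim=((abs(r-.05)<.0015)&(cz<-.025)&(cz>-.032)).sum()
        best.append((th,f,b,rim))
    B=np.array(best); print(c,len(L),[(B[B[:,k].argmax(),0],B[:,k].max()) for k in (1,2,3)], 'z range',L[:,2].min())
```

```text
t 22.0 p [ 0.5922 -0.0759  0.289 ] q [ 0.496  0.371 -0.614  1.658  0.227  1.186  0.197] 
 [[-0.361, 0.933, 0.0], [0.933, 0.361, 0.0], [0.0, 0.0, -1.0]] F [-0.1  0.1 -3.7] w 0.12665560661020048 112.83818364143372
torque [0.076 0.029 0.008]
wrist 50065 [(np.int64(61), np.int64(3153)), (np.int64(40), np.int64(0)), (np.int64(65), np.int64(5))] z range -0.048959229850915414
side 862 [(np.int64(62), np.int64(167)), (np.int64(40), np.int64(0)), (np.int64(72), np.int64(9))] z range -0.049778024320980996Traceback (most recent call last):
  File "<stdin>", line 16, in <module>
    return umr_minimum(a, axis, None, out, keepdims, initial, where)
ValueError: zero-size array to reduction operation minimum which has no identity
```

View pics/f_wrist.png

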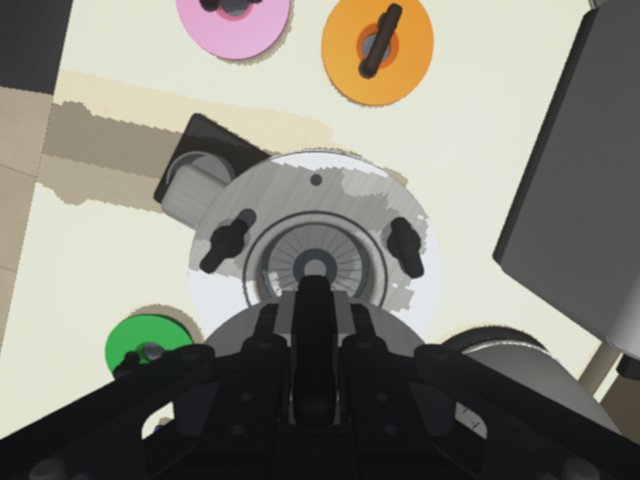

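The carrier, grey at (310,340), is tilted over the open throat. The tilt measures only about 61–62°, which is too tight a margin. I'll fit the plane more precisely, then tip it further at the edge.

```bash
cat >> h.py <<'E'
def tilt(cam='wrist',th0=62):
    o=bot.get_obs(); M=rot(o['tool_rot']).as_matrix(); P=o['eef_pos']+np.array([0,0,.0094]); p=bot.read_camera(cam)
    v,u=np.mgrid[0:480,0:640]; W=world(p,u.ravel(),v.ravel()); W=W[p['depth'].ravel()>0]-P
    L=np.stack([W@M[:,0],W@M[:,1],W[:,2]],1); L=L[(np.linalg.norm(L,axis=1)<.085)&(L[:,2]<.06)]
    t=np.radians(th0); n=np.array([np.sin(t),0,np.cos(t)]); d=-.026
    for w in (.006,.004,.003,.002,.002):
        q=L-np.outer(L@n,n); r=np.linalg.norm(q,axis=1); S=L[(abs(L@n-d)<w)&(r>.028)&(r<.055)]
        c=S.mean(0); n=np.linalg.svd(S-c,full_matrices=False)[2][2]; n=n*np.sign(n[0]); d=c@n
    print(cam,len(S),'tilt',round(np.degrees(np.arccos(n[2])),1),'n',np.round(n,3),'d',round(d,4),'minz',round(P[2]+S[:,2].min(),3),'cent',np.round(P+M@np.array([c[0],c[1],0]),3))
    return p
E
python3 - <<'E'
from h import *
tilt('wrist'); tilt('side')
E
```

```text
wrist 3229 tilt 66.7 n [0.919 0.002 0.395] d -0.0236 minz 0.249 cent [ 0.595 -0.089  0.299]
side 218 tilt 66.6 n [0.918 0.003 0.396] d -0.0239 minz 0.249 cent [ 0.609 -0.087  0.298]
```

Both cameras' plane fits agree on 66.7°. I'll hold for half a second and check that it doesn't creep.

Emit:
send_rows --deltas "0 0 0 0; 0 0 0 0; 0 0 0 0; 0 0 0 0; 0 0 0 0" --force 115

```text
t: 22.75
eef_pos: [0.5925, -0.0776, 0.2889]
tool_rot: [-0.0, 0.566, 0.824, 0.0]
contact_force: [0.6, -0.2, -3.7]
gripper_width: 0.126
grasp_force: 112.8
```

Emit:
send_rows --deltas "0 0 0 0; 0 0 0 0; 0 0 0 0; 0 0 0 0; 0 0 0 0"

```text
t: 23.25
eef_pos: [0.5925, -0.0775, 0.2889]
tool_rot: [-0.0, 0.566, 0.824, -0.0]
contact_force: [-0.1, -0.6, -3.7]
gripper_width: 0.123
grasp_force: 112.8
```

Run:
```python
from h import *
tilt('wrist'); tilt('side'); p=tilt('wrist',75); rects()
for n in ['hopper','cup','brush']:
    print(n,[(np.round(r['xyz'],3).tolist()) for r in bot.landmark_of(bot.read_camera('side'),n)[:1]])
o=st(); print(np.abs(o['joint_vel']).max())
```

```text
wrist 3235 tilt 66.7 n [0.918 0.002 0.396] d -0.0236 minz 0.249 cent [ 0.595 -0.09   0.298]
side 220 tilt 67.0 n [ 0.92  -0.002  0.391] d -0.0241 minz 0.248 cent [ 0.61  -0.088  0.298]
wrist 3234 tilt 66.7 n [0.918 0.002 0.395] d -0.0235 minz 0.25 cent [ 0.595 -0.09   0.298]
[ 393  216   32   61 1078] [647.6 -58. ] [11.2 39.9] ax 131.0
[ 199  218   48   54 1059] [537.9 -99.2] [39.1 10.9] ax 71.0
hopper [[0.526, 0.323, 0.003]]
cup []
brush [[0.532, -0.526, -0.001]]
t 23.75 p [ 0.5925 -0.0775  0.2889] q [ 0.497  0.371 -0.613  1.657  0.227  1.186  0.197] 
 [[-0.359, 0.933, -0.0], [0.933, 0.359, -0.0], [-0.0, -0.0, -1.0]] F [ 0.6 -0.9 -3.3] w 0.12364075304726042 112.83710718154907
0.0018779137649513682
```

```bash
python3 -c "
from station import bot
print(bot.hand_in())"
```

```text
the job is handed in; nothing more can be done
None
```

I turned all three wing bolts to their end stops and handed in with the carrier lifted out and held still over the middle of the grinder, tipped about 67° with its lowest point near 0.25 m, well above the bolts. The hopper and brush had not moved; the cup was hidden from the camera in that last check.

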